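# Turn over an upside-down bottle carrier

### The job

One of the two white bottle carriers on the filling bench lies upside down, its blue dot showing. Lay it on the orange leaf of the turnover stand still dot up and let go, swing the leaf right over by its bar handle so that the carrier tips into the blue nest with its orange ring up, and bring the leaf back down to where it was. Leave the other carrier alone.

Things in the scene. Friction and masses are not known exactly. Their poses are not given: they have to be found in the camera images.
- carrier: The carrier to turn over: white plastic block 56 x 56 x 32 mm, 80 to 150 g. Its +z face has a 40 mm pocket 18 mm deep, edged by a ring of orange dashes; its -z face is flat with a blue dot 28 mm wide. It starts upside down on the bench (dot up, +z pointing down). Origin at the block's centre; x, y square to its sides.
- good_carrier: An identical carrier lying the right way up (pocket and orange ring up, +z up). Origin at the block's centre. A bystander.
- flipper: Turnover stand, fixed. Origin: centre of its underside, on the bench; z up. In mm: hinge along x through (0,0,45). Orange leaf at rest: floor z 29, pocket 76 (x) by 72 (y), centre (0,48); rim 6 high, hinge side 16 (grip the carrier on the stand's x sides, tips 8 over the floor). Blue nest: floor z 27, 76 by 76, centre (0,-50), rim 9 high. Ears 54 high at x = +-52.
- leaf (a joint): Leaf angle, rad: 0 at rest on the stand's +y side, grows up and over about its +x towards the nest (-y), stop 2.85. No spring, light friction: falls if let go. Handle: steel bar, 10 mm thick, 70 free along x, middle at stand (0,120,60) mm at rest; it pivots in the fingers, tool staying down. The carrier tips off past 1.6; go on to about 2.6 to lay it flat.
There are look-alikes about, which are no part of the job. Leave any green or pink look-alike of the carrier alone.

How it is judged (in metres and radians):
On the way, in this order (a step that is already met when the one before it is completed fails the run):
1. the carrier lies on the resting leaf, dot up, and is let go (horizontal distance between carrier and flipper below 0.065 m and y of carrier in the frame of flipper above 0.03 m and z of carrier in the frame of flipper below 0.055 m and angle between carrier's own z axis and vertical above 2.9 rad and value of joint leaf below 0.1 rad and contact force between the fingers and carrier below 0.1 N), for 0.2 s.
2. the leaf has been swung over towards the nest (value of joint leaf above 1.6 rad).
At the end, for the whole second after the job is handed in: The carrier rests in the blue nest, orange ring up and level within 10 degrees, its centre within 16 mm (along the hinge) and 18 mm (across it) of the nest's centre and not propped on the rim, and the leaf is back down on its own side, within 0.15 rad of its rest (x of carrier in the frame of flipper between -0.016 and 0.016 m and y of carrier in the frame of flipper between -0.068 and -0.032 m and z of carrier in the frame of flipper below 0.05 m and angle between carrier's own z axis and vertical below 0.17 rad and linear speed of carrier below 0.02 m/s and value of joint leaf below 0.15 rad); the robot touches nothing.
It fails at once if the other carrier is disturbed (moved more than 20 mm) (distance of good_carrier from where it was at the start of the episode above 0.02 m).
It also fails if it takes over 64 s, if anything falls off the work surface, if the arm or the gripper's body presses on something with over 40 N, if the wrist force passes 120 N, or if a joint passes its speed limit or range.

### The arm

A 6-joint arm with a two-finger parallel gripper is mounted at the origin on the work surface. World frame = base frame: x ahead of the robot, y to its left, z up, the work surface at z = 0. Lengths are in mm, angles in rad, forces in N, time in s.
With the tool pointing down it reaches from about 350 to 775 mm from the base axis. Payload 7.3 kg.
Tool frame: the origin (TCP) lies between the finger pads; the fingertips stand 14 mm ahead of it and the grasp point (between the pads) lies 5 mm behind it; z points along the fingers, y is the line along which they close (so a half turn about z gives the same grasp; the last joint's range is limited). The gripper opens to 92 mm and grips with 3 to 60 N. Pads are 19 mm wide; open, the fingers measure 130 mm over their backs; the gripper's body (75 mm by 190 mm) begins 47 mm behind the grasp point.
Start: joints at [-1.295, 0.342, 1.524, -0, 1.275, -0.146], TCP at [214.96, -478.994, 240.741] pointing down, gripper open.
Joint ranges: [-2.53, 2.53], [-0.77, 2.02], [0.04, 2.7], [-1, 4.14], [0.28, 2.66], [-3.11, 3.11]. Speed limits (rad/s): [2.57, 2.57, 3.14, 3.14, 3.14, 3.14].

### API

Orientations are given as [roll, pitch, yaw] about the fixed x, y, z axes, in that order (R = Rz(yaw) Ry(pitch) Rx(roll)).
In Python, from plant import get_obs, cams, close_job gives the robot as it stands. The module is installed in compiled form; this text tells all that it offers.
- The arm moves only by the shell command python3 -m creep 'ROWS'. ROWS is JSON, a list of rows, each an object of numbers: "hand": the opening, from 0 (shut) to 1 (fully open); "tx", "ty", "tz": the shift along the tool's x, y, z in m; "spin": the turn about the tool's z in degrees. In form: [{"hand": .., "tx": .., "ty": .., "tz": .., "spin": ..}, ...]. A call has 1 to 5 rows; each row shifts and turns the commanded pose from where the row before left it, along the tool's axes as they then stand; what a row does not reach is not made up. A row lasts 1/8 s, in which the tool goes at most 62.5 mm and 10.7 degrees, less where a joint would pass 70% of its speed; a pose out of reach is approached as far as the arm can. A call is refused whole if a number of a shift passes 0.0625 or a number of a turn 10.7, either way. A call with a gripper value outside its range is refused whole. The fingers move at their own pace and stop on an object; the grip force is fixed at half the most. Time passes only in rows, so rows that do not move let the fingers close. It gives the time, the measured TCP pose, the force, the opening and the grip force at its end, in the units of the state.
- get_obs(): the state, without advancing time (a new reading comes with each control period).
- cams.capture(name): name is "scene" or "top" or "wrist"; returns a dict with "color" (420x560x3 uint8, red, green, blue), "K" (3x3 intrinsics, pixels), "R" (3x3) and "t" (3): a world point X has camera coordinates R X + t. Camera axes: x right, y down, z forward; pixel columns grow to the right and rows downward; lengths in mm; the calibration is good to about 2 mm. A picture is of the moment at which its call begins. There is no depth.
- close_job(): hands the job in; it is judged then, once.
The state is a dict: "time": time; "joint_positions": joint angles; "dq": joint speeds; "tau": joint torques, N m; "tool_pos": TCP position; "tcp_rot": TCP orientation; "contact_force": force on the tool from outside, world axes, zero at the start; "moment": the same for the moment, N m; "grip_width": finger opening in mm; "finger_force": force on a finger pad.
Only numpy, scipy, OpenCV 4.12 (cv2) and the standard library are available. Lean on these libraries where they do the work, as an engineer would, in place of code of your own. Each camera call takes 0.05 s, during which the arm holds its last target. There are 200 camera calls.

## Working session

There is one attempt and no reset: what is moved stays moved. The work goes in short steps, Python scripts to look and compute and a shell command to move; the robot and the scene stay as the last step left them, time stands still between calls to the robot, and variables do not carry over. Pictures are saved under pics/ and viewed, at most 10 in all, crops included, and the job is handed in when it is done.

```bash
mkdir -p pics
python3 - <<'E'
from plant import get_obs,cams
import cv2,numpy as np
o=get_obs();print(o['time'],o['tool_pos'],o['tcp_rot'],o['grip_width'])
for n in("top","scene"):
    c=cams.capture(n);cv2.imwrite(f"pics/{n}1.png",c["color"][:,:,::-1]);print(n,c["K"].round(1).tolist(),c["R"].round(3).tolist(),c["t"].round(1).tolist())
E
```

```text
0.0 [ 214.85223383 -478.61131553  240.0535537 ] [-3.14008649e+00 -2.44816558e-04  4.21818585e-01] 91.51551257008111
top [[399.0, 0.0, 277.4], [0.0, 399.0, 209.9], [0.0, 0.0, 1.0]] [[-0.017, -1.0, -0.011], [-0.996, 0.018, -0.083], [0.083, 0.009, -0.996]] [6.9, 519.8, 902.5]
scene [[489.4, 0.0, 279.6], [0.0, 489.4, 218.8], [0.0, 0.0, 1.0]] [[0.289, 0.957, 0.001], [0.532, -0.16, -0.832], [-0.796, 0.241, -0.555]] [-159.9, -227.3, 1613.9]
```

View pics/top1.png

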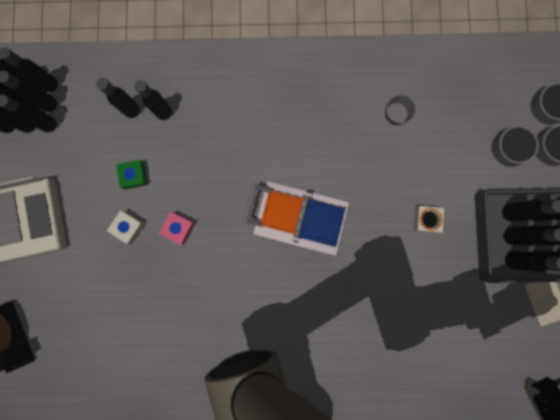

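View pics/scene1.png

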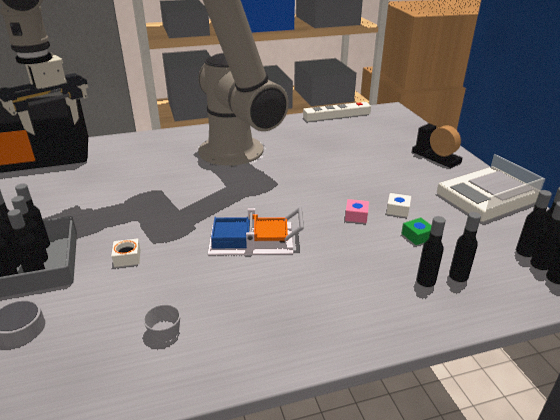

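Top view: the dot-up white carrier is at (124,227). The stand has its orange leaf at (283,212) and blue nest at (322,222), with the handle bar near (255,204). The good carrier is at (431,219), and the pink and green look-alikes are at (176,228) and (131,174).

```bash
cat > h.py <<'E'
from plant import get_obs,cams
import cv2,numpy as np
def ray(c,px,z):
    d=c["R"].T@np.linalg.inv(c["K"])@np.array([px[0],px[1],1.]);o=-c["R"].T@c["t"]
    return (o+d*(z-o[2])/d[2])[:2]
def rect(c,mask,z,near,r):
    m=np.zeros(mask.shape,np.uint8);cv2.circle(m,near,r,255,-1)
    m=cv2.bitwise_and(m,mask.astype(np.uint8)*255)
    cs,_=cv2.findContours(m,cv2.RETR_EXTERNAL,cv2.CHAIN_APPROX_NONE)
    k=max(cs,key=cv2.contourArea)[:,0]
    P=np.array([ray(c,p,z) for p in k],np.float32)
    return cv2.minAreaRect(P)
def hsv(c): return cv2.cvtColor(c["color"],cv2.COLOR_RGB2HSV).astype(int)
def orange(H): return (H[...,0]<18)&(H[...,1]>170)&(H[...,2]>90)
def blue(H): return (abs(H[...,0]-112)<12)&(H[...,1]>150)&(H[...,2]>50)
def white(H): return (H[...,1]<60)&(H[...,2]>150)
E
python3 - <<'E'
from h import *
c=cams.capture("top");H=hsv(c)
print("carrier",rect(c,white(H),32,(124,227),28))
print("dot",rect(c,blue(H),32,(124,227),20))
print("orange",rect(c,orange(H),29,(283,212),45))
print("nest",rect(c,blue(H),27,(322,222),45))
print("good",rect(c,white(H),32,(431,219),28))
print("pink",ray(c,(176,228),32),"green",ray(c,(131,174),32),"bar",[ray(c,p,60) for p in((263,185),(249,222))])
cv2.imwrite("pics/crop.png",cv2.resize(c["color"][150:270,90:370,::-1],None,fx=2.8,fy=2.8,interpolation=cv2.INTER_CUBIC))
E
```

```text
carrier ((486.6925964355469, 351.8963623046875), (53.780128479003906, 54.00519943237305), 56.3897705078125)
dot ((487.0655212402344, 351.92083740234375), (20.706256866455078, 18.4041690826416), 0.8103595972061157)
orange ((516.1106567382812, -12.36737060546875), (80.09739685058594, 82.63897705078125), 73.98665618896484)
nest ((488.9450988769531, -102.85858154296875), (82.15265655517578, 85.06053161621094), 74.3096694946289)
good ((469.7356262207031, -371.5746765136719), (10.271101951599121, 24.504587173461914), 46.86370849609375)
pink [481.5092192  230.14376581] green [608.41890084 335.13526661] bar [array([572.85879212,  28.42487039]), array([490.75976632,  60.62897671])]
```

View pics/crop.png

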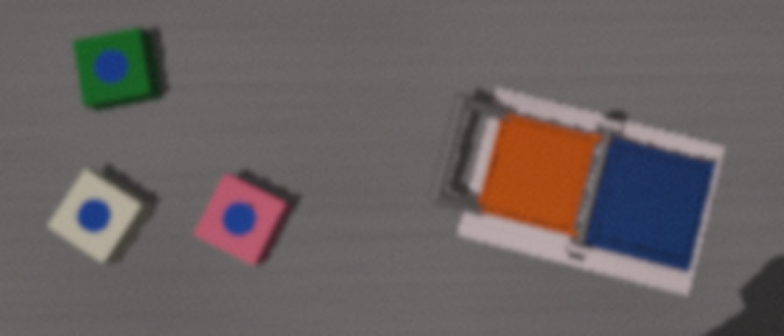

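The crop confirms it: a white block with a blue dot at the lower left, and the stand turned about -16°. I'm setting out for the carrier.

```bash
python3 -m creep '[{"hand":1,"tx":0,"ty":0,"tz":0,"spin":-10.7},{"hand":1,"tx":0,"ty":0,"tz":0,"spin":-10.7},{"hand":1,"tx":0,"ty":0,"tz":0,"spin":-10.7},{"hand":1,"tx":0.059,"ty":-0.008,"tz":0,"spin":0},{"hand":1,"tx":0.06,"ty":-0.008,"tz":0,"spin":0}]' && python3 -m creep '[{"hand":1,"tx":0.06,"ty":-0.008,"tz":0,"spin":0},{"hand":1,"tx":0.06,"ty":-0.008,"tz":0,"spin":0},{"hand":1,"tx":0.06,"ty":-0.008,"tz":0,"spin":0},{"hand":1,"tx":0.06,"ty":-0.008,"tz":0,"spin":0},{"hand":1,"tx":0.06,"ty":-0.008,"tz":0,"spin":0}]'
```

```text
time: 0.78
tool_pos: [267.9, -369.9, 240.2]
tcp_rot: [-3.141, -0.001, 0.98]
contact_force: [0.7, -0.4, -0.3]
grip_width: 91.6
finger_force: 0.0
time: 1.4
tool_pos: [401.6, -97.6, 240.8]
tcp_rot: [3.141, 0.0, 0.982]
contact_force: [0.2, -0.8, 0.1]
grip_width: 91.5
finger_force: 0.0
```

```bash
python3 - <<'E'
from h import *
c=cams.capture("wrist");cv2.imwrite("pics/w1.png",c["color"][:,:,::-1]);np.savez("w1.npz",**c)
E
python3 -m creep '[{"hand":1,"tx":0.053,"ty":-0.022,"tz":0,"spin":0},{"hand":1,"tx":0.053,"ty":-0.022,"tz":0,"spin":0},{"hand":1,"tx":0.053,"ty":-0.022,"tz":0,"spin":0},{"hand":1,"tx":0.053,"ty":-0.022,"tz":0,"spin":0},{"hand":1,"tx":0.053,"ty":-0.022,"tz":0,"spin":0}]' && python3 -m creep '[{"hand":1,"tx":0.053,"ty":-0.022,"tz":0,"spin":0},{"hand":1,"tx":0.053,"ty":-0.022,"tz":0,"spin":0},{"hand":1,"tx":0.053,"ty":-0.023,"tz":0,"spin":0},{"hand":1,"tx":0,"ty":0,"tz":0.04,"spin":0},{"hand":1,"tx":0,"ty":0,"tz":0,"spin":0}]'
python3 - <<'E'
from h import *
c=cams.capture("wrist");cv2.imwrite("pics/w2.png",c["color"][:,:,::-1]);np.savez("w2.npz",**c)
E
```

```text
time: 2.08
tool_pos: [456.8, 183.9, 240.6]
tcp_rot: [3.141, 0.0, 0.982]
contact_force: [0.8, -0.2, 0.0]
grip_width: 91.4
finger_force: 0.0
time: 2.7
tool_pos: [487.4, 350.9, 197.2]
tcp_rot: [-3.138, 0.007, 0.983]
contact_force: [-0.3, -0.5, 0.1]
grip_width: 91.6
finger_force: 0.0
```

View pics/w1.png

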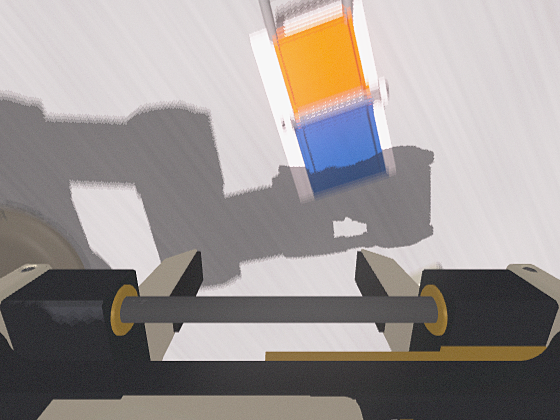

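View pics/w2.png

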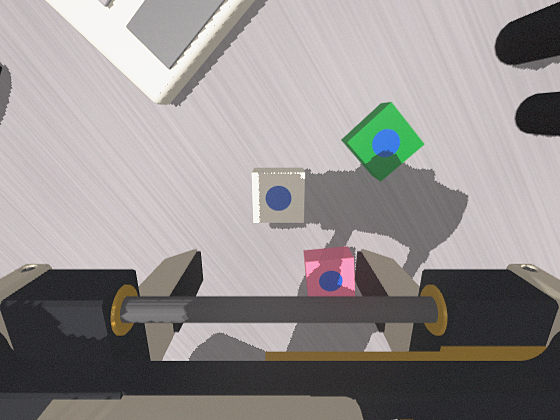

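The wrist view shows the carrier square to the fingers with its dot at (279,198). The earlier view shows the leaf at (320,65) and the nest at (345,145). I'll compute the correction.

Run:
```python
from h import *
c=dict(np.load("w2.npz"));H=hsv(c)
print("dot",rect(c,blue(H),32,(279,198),24), H[198,279],H[180,265])
c=dict(np.load("w1.npz"));H=hsv(c)
print("orange",rect(c,orange(H),32,(320,65),75));print("nest",rect(c,blue(H),31,(345,145),75))
print(get_obs()["tool_pos"])
for n,ps in(("base corners z8?",[(250,36),(308,200),(396,176),(355,5)]),("ears54",[(284,125),(387,90)])):
    print(n,[ray(c,p,50).round(1).tolist() for p in ps])
```

```text
dot ((497.3839416503906, 344.9343566894531), (0.0, 0.0), 0.0) [115 118 138] [ 17  28 172]
orange ((524.0975341796875, 24.80701446533203), (7.389899730682373, 71.21419525146484), 73.47920227050781)
nest ((491.1944580078125, -109.06639099121094), (21.91826820373535, 65.10090637207031), 66.33157348632812)
[488.54498534 350.93359157 199.5767377 ]
base corners z8? [[467.5, 52.6], [425.6, -124.0], [524.8, -156.0], [567.9, 17.4]]
ears54 [[448.8, -37.6], [558.5, -68.5]]
```

Run:
```python
from h import *
c=cams.capture("wrist");H=hsv(c)
b=(abs(H[...,0]-114)<14)&(H[...,1]>90)
r=rect(c,b,32,(279,198),24);print(r)
p=np.array(r[0]);o=get_obs();d=p-o["tool_pos"][:2];y=o["tcp_rot"][2];print(o["tool_pos"],"tx",d@[np.cos(y),np.sin(y)],"ty",d@[np.sin(y),-np.cos(y)])
```

```text
((486.00482177734375, 351.07110595703125), (26.086414337158203, 26.374343872070312), 56.26296615600586)
[489.42510599 351.05661162 201.14116495] tx -1.8886288331967376 ty -2.851602240399081
```

```bash
python3 -m creep '[{"hand":1,"tx":-0.002,"ty":-0.002,"tz":0.06,"spin":0},{"hand":1,"tx":0,"ty":0,"tz":0.06,"spin":0},{"hand":1,"tx":0,"ty":0,"tz":0.04,"spin":0},{"hand":1,"tx":0,"ty":0,"tz":0.018,"spin":0},{"hand":1,"tx":0,"ty":0,"tz":0,"spin":0}]' && python3 -m creep '[{"hand":0},{"hand":0},{"hand":0},{"hand":0},{"hand":0}]'
```

```text
time: 3.42
tool_pos: [487.2, 350.7, 23.3]
tcp_rot: [3.141, -0.0, 0.981]
contact_force: [0.2, 0.8, 1.5]
grip_width: 91.6
finger_force: 0.0invalid input at $[0]: expected keys hand, tx, ty, tz, spin
```

```bash
python3 -m creep '[{"hand":0,"tx":0,"ty":0,"tz":0,"spin":0},{"hand":0,"tx":0,"ty":0,"tz":0,"spin":0},{"hand":0,"tx":0,"ty":0,"tz":0,"spin":0},{"hand":0,"tx":0,"ty":0,"tz":0,"spin":0},{"hand":0,"tx":0,"ty":0,"tz":0,"spin":0}]'
```

```text
time: 4.05
tool_pos: [486.7, 351.0, 23.1]
tcp_rot: [3.141, -0.0, 0.982]
contact_force: [-1.3, 0.2, 3.1]
grip_width: 56.0
finger_force: 30.0
```

```bash
python3 -m creep '[{"hand":0,"tx":0,"ty":0,"tz":-0.05,"spin":0},{"hand":0,"tx":0,"ty":0,"tz":-0.06,"spin":0},{"hand":0,"tx":0,"ty":0,"tz":-0.05,"spin":0},{"hand":0,"tx":0,"ty":0,"tz":0,"spin":-8.9},{"hand":0,"tx":0,"ty":0,"tz":0,"spin":-8.9}]' && python3 -m creep '[{"hand":0,"tx":-0.042,"ty":0.016,"tz":0,"spin":0},{"hand":0,"tx":-0.042,"ty":0.016,"tz":0,"spin":0},{"hand":0,"tx":-0.042,"ty":0.016,"tz":0,"spin":0},{"hand":0,"tx":-0.042,"ty":0.016,"tz":0,"spin":0},{"hand":0,"tx":-0.042,"ty":0.016,"tz":0,"spin":0}]' && python3 -m creep '[{"hand":0,"tx":-0.042,"ty":0.016,"tz":0,"spin":0},{"hand":0,"tx":-0.042,"ty":0.016,"tz":0,"spin":0},{"hand":0,"tx":-0.045,"ty":0.016,"tz":0,"spin":0},{"hand":0,"tx":0,"ty":0,"tz":0,"spin":0},{"hand":0,"tx":0,"ty":0,"tz":0,"spin":0}]'
python3 - <<'E'
from h import *
print(get_obs()["tool_pos"])
c=cams.capture("wrist");cv2.imwrite("pics/w3.png",c["color"][:,:,::-1]);np.savez("w3.npz",**c)
E
```

```text
time: 4.68
tool_pos: [486.5, 350.9, 183.2]
tcp_rot: [3.141, -0.0, 1.298]
contact_force: [-0.5, -0.1, -1.6]
grip_width: 55.7
finger_force: 30.0
time: 5.3
tool_pos: [505.6, 125.6, 182.5]
tcp_rot: [-3.141, 0.0, 1.293]
contact_force: [-0.4, -1.1, -0.9]
grip_width: 55.9
finger_force: 30.0
time: 5.92
tool_pos: [516.3, -10.0, 182.5]
tcp_rot: [-3.141, -0.0, 1.292]
contact_force: [0.1, 0.1, -1.3]
grip_width: 56.0
finger_force: 30.0
[516.29517078  -9.95089607 182.45356873]
```

View pics/w3.png

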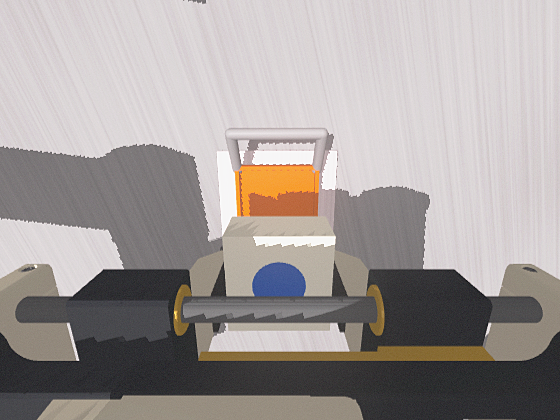

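The wrist view shows the carrier held above the leaf. The handle bar runs from (230,133) to (326,133), and the leaf's orange edges are at columns 237 and 320, row 168.

Run:
```python
from h import *
c=dict(np.load("w3.npz"));o=get_obs();y=o["tcp_rot"][2];T=o["tool_pos"][:2]
R=np.array([[np.cos(y),np.sin(y)],[np.sin(y),-np.cos(y)]])
for n,p,z in(("barL",(231,133),62),("barR",(325,133),62),("orL",(237,190),35),("orR",(320,190),35),("orFarL",(242,166),35),("orFarR",(317,166),35)):
    w=ray(c,p,z);print(n,w.round(1),"tool",(R@(w-T)).round(1))
```

```text
barL [495.8  69.9] tool [ 70.7 -41.4]
barR [574.3  47.4] tool [70.6 40.2]
orL [479.2  15.2] tool [ 13.5 -42.4]
orR [560.2  -8.1] tool [13.4 41.9]
orFarL [491.7  36.9] tool [ 37.8 -36.4]
orFarR [563.1  16.5] tool [37.7 37.9]
```

```bash
python3 -m creep '[{"hand":0,"tx":0,"ty":0,"tz":0.05,"spin":0},{"hand":0,"tx":0,"ty":0,"tz":0.045,"spin":0},{"hand":0,"tx":0,"ty":0,"tz":0.024,"spin":0},{"hand":0,"tx":0,"ty":0,"tz":0.01,"spin":0},{"hand":0,"tx":0,"ty":0,"tz":0,"spin":0}]'
```

```text
time: 6.6
tool_pos: [516.8, -9.5, 53.8]
tcp_rot: [3.142, 0.0, 1.294]
contact_force: [-0.1, 0.4, -0.7]
grip_width: 55.9
finger_force: 30.0
```

```bash
python3 -m creep '[{"hand":0,"tx":0,"ty":0,"tz":0.001,"spin":0},{"hand":0.8,"tx":0,"ty":0,"tz":0,"spin":0},{"hand":0.8,"tx":0,"ty":0,"tz":0,"spin":0},{"hand":0.8,"tx":0,"ty":0,"tz":0,"spin":0},{"hand":0.8,"tx":0,"ty":0,"tz":0,"spin":0}]' && python3 -m creep '[{"hand":0.8,"tx":0,"ty":0,"tz":-0.02,"spin":0},{"hand":0.8,"tx":0,"ty":0,"tz":-0.05,"spin":0},{"hand":0.8,"tx":0,"ty":0,"tz":-0.06,"spin":0},{"hand":0.8,"tx":0,"ty":0,"tz":0,"spin":0},{"hand":0.8,"tx":0,"ty":0,"tz":0,"spin":0}]'
python3 - <<'E'
from h import *
print(get_obs()["tool_pos"])
c=cams.capture("wrist");np.savez("w4.npz",**c);t=cams.capture("top")
cv2.imwrite("pics/w4.png",np.vstack([c["color"][90:350,:,::-1],cv2.resize(t["color"][150:270,190:390,::-1],(560,336))]))
E
```

```text
time: 7.22
tool_pos: [516.6, -10.3, 52.8]
tcp_rot: [3.141, 0.0, 1.293]
contact_force: [-0.3, 0.0, -0.5]
grip_width: 73.5
finger_force: 0.0
time: 7.85
tool_pos: [516.1, -10.2, 182.3]
tcp_rot: [-3.141, 0.0, 1.293]
contact_force: [-0.1, 0.3, 0.6]
grip_width: 73.1
finger_force: 0.0
[516.11956549 -10.15981939 182.27659722]
```

View pics/w4.png

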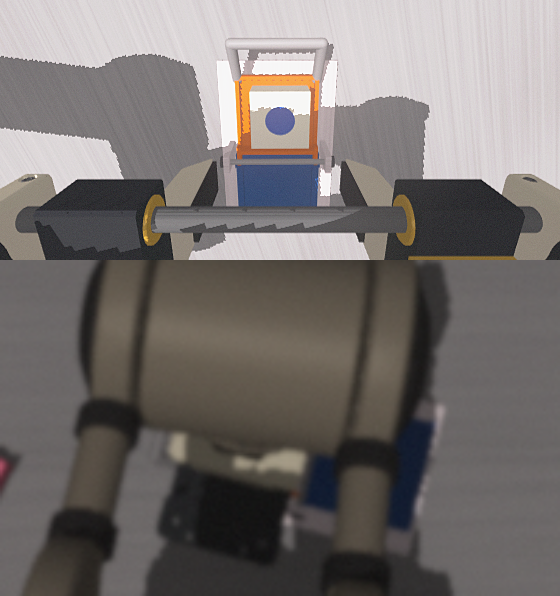

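The carrier lies flat in the leaf pocket, with its dot up at (280,121) in the crop. Next I go over the bar and turn 90°.

```bash
python3 -m creep '[{"hand":0.3,"tx":0.0355,"ty":0,"tz":0,"spin":0},{"hand":0.3,"tx":0.0355,"ty":0,"tz":0,"spin":0},{"hand":0.3,"tx":0,"ty":0,"tz":0,"spin":-10},{"hand":0.3,"tx":0,"ty":0,"tz":0,"spin":-10},{"hand":0.3,"tx":0,"ty":0,"tz":0,"spin":-10}]' && python3 -m creep '[{"hand":0.3,"tx":0,"ty":0,"tz":0,"spin":-10},{"hand":0.3,"tx":0,"ty":0,"tz":0,"spin":-10},{"hand":0.3,"tx":0,"ty":0,"tz":0,"spin":-10},{"hand":0.3,"tx":0,"ty":0,"tz":0,"spin":-10},{"hand":0.3,"tx":0,"ty":0,"tz":0,"spin":-10}]' && python3 -m creep '[{"hand":0.3,"tx":0,"ty":0,"tz":0,"spin":-10},{"hand":0.3,"tx":0,"ty":0,"tz":0.05,"spin":0},{"hand":0.3,"tx":0,"ty":0,"tz":0,"spin":0},{"hand":0.3,"tx":0,"ty":0,"tz":0,"spin":0},{"hand":0.3,"tx":0,"ty":0,"tz":0,"spin":0}]'
python3 - <<'E'
from h import *
o=get_obs();print(o["tool_pos"],o["tcp_rot"])
c=cams.capture("wrist");np.savez("w5.npz",**c);cv2.imwrite("pics/w5.png",c["color"][:,:,::-1])
E
```

```text
time: 8.57
tool_pos: [535.3, 58.3, 180.8]
tcp_rot: [-3.138, -0.001, 1.822]
contact_force: [0.3, 0.6, -0.5]
grip_width: 29.6
finger_force: 0.0
time: 9.2
tool_pos: [535.3, 58.1, 180.9]
tcp_rot: [-3.14, -0.003, 2.695]
contact_force: [0.0, 0.7, -0.7]
grip_width: 27.4
finger_force: 0.0
time: 9.82
tool_pos: [536.9, 58.0, 134.0]
tcp_rot: [3.141, 0.002, 2.863]
contact_force: [0.4, 0.2, 0.3]
grip_width: 27.8
finger_force: 0.0
[536.93630643  58.03934733 134.04901063] [3.14112460e+00 2.25283884e-03 2.86343169e+00]
```

View pics/w5.png

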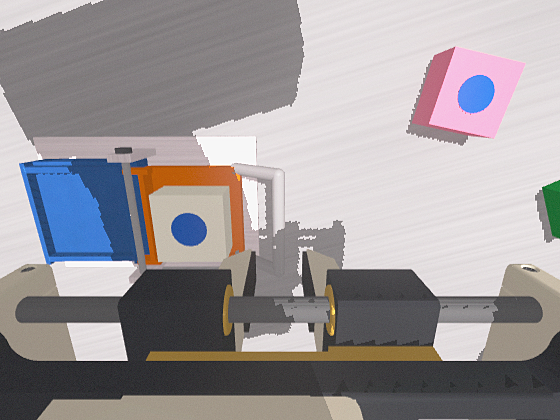

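The bar is vertical at column 278, midway between the fingers (252 and 305), so no correction is needed. I'll descend and grip.

```bash
python3 -m creep '[{"hand":0.3,"tx":0,"ty":0,"tz":0.04,"spin":0},{"hand":0.3,"tx":0,"ty":0,"tz":0.025,"spin":0},{"hand":0.3,"tx":0,"ty":0,"tz":0.011,"spin":0},{"hand":0.3,"tx":0,"ty":0,"tz":0,"spin":0},{"hand":0.3,"tx":0,"ty":0,"tz":0,"spin":0}]' && python3 -m creep '[{"hand":0,"tx":0,"ty":0,"tz":0,"spin":0},{"hand":0,"tx":0,"ty":0,"tz":0,"spin":0},{"hand":0,"tx":0,"ty":0,"tz":0,"spin":0},{"hand":0,"tx":0,"ty":0,"tz":0,"spin":0},{"hand":0,"tx":0,"ty":0,"tz":0,"spin":0}]'
```

```text
time: 10.5
tool_pos: [536.9, 58.0, 57.9]
tcp_rot: [3.141, 0.002, 2.863]
contact_force: [0.0, -0.0, -0.1]
grip_width: 27.8
finger_force: 0.0
time: 11.12
tool_pos: [536.3, 58.0, 57.1]
tcp_rot: [-3.142, 0.001, 2.864]
contact_force: [-1.3, -0.8, 5.6]
grip_width: 8.9
finger_force: 30.0
```

Run:
```python
import numpy as np
# arc of bar: tool y points along stand +y? angle = yaw-90
from plant import get_obs
o=get_obs();print(o["tool_pos"],o["tcp_rot"],o["grip_width"])
r=np.hypot(120,15);p0=np.arctan2(15,120)
th=np.r_[0,.08,.2,np.arange(.35,2.61,.15)]
P=np.c_[r*np.cos(th+p0),r*np.sin(th+p0)]
for t,d,p in zip(th[1:],np.diff(P,axis=0),P[1:]):print(round(t,2),"dy",round(d[0],1),"up",round(d[1],1),"z",round(p[1]+45))
```

```text
[536.31782648  57.96970276  57.11668625] [-3.14157220e+00  8.00401544e-04  2.86354908e+00] 8.9136878060784
0.08 dy -1.6 up 9.5 z 70
0.2 dy -3.8 up 14.0 z 84
0.35 dy -7.0 up 16.7 z 100
0.5 dy -9.5 up 15.5 z 116
0.65 dy -11.7 up 13.9 z 130
0.8 dy -13.6 up 12.0 z 142
0.95 dy -15.2 up 9.8 z 151
1.1 dy -16.5 up 7.4 z 159
1.25 dy -17.5 up 4.9 z 164
1.4 dy -18.0 up 2.2 z 166
1.55 dy -18.1 up -0.5 z 165
1.7 dy -17.8 up -3.2 z 162
1.85 dy -17.2 up -5.8 z 156
2.0 dy -16.1 up -8.3 z 148
2.15 dy -14.7 up -10.7 z 137
2.3 dy -12.9 up -12.7 z 124
2.45 dy -10.9 up -14.5 z 110
2.6 dy -8.6 up -16.0 z 94
```

```bash
python3 -m creep '[{"hand":0,"tx":0,"ty":-0.0016,"tz":-0.0095,"spin":0},{"hand":0,"tx":0,"ty":-0.0038,"tz":-0.014,"spin":0},{"hand":0,"tx":0,"ty":-0.007,"tz":-0.0167,"spin":0},{"hand":0,"tx":0,"ty":-0.0095,"tz":-0.0155,"spin":0},{"hand":0,"tx":0,"ty":0,"tz":0,"spin":0}]'
```

```text
time: 11.75
tool_pos: [530.5, 37.3, 114.4]
tcp_rot: [3.14, 0.002, 2.862]
contact_force: [2.0, 7.3, 3.7]
grip_width: 8.6
finger_force: 30.0
```

```bash
python3 -m creep '[{"hand":0,"tx":0,"ty":-0.0117,"tz":-0.0139,"spin":0},{"hand":0,"tx":0,"ty":-0.0136,"tz":-0.012,"spin":0},{"hand":0,"tx":0,"ty":-0.0152,"tz":-0.0098,"spin":0},{"hand":0,"tx":0,"ty":-0.0165,"tz":-0.0074,"spin":0},{"hand":0,"tx":0,"ty":-0.0175,"tz":-0.0049,"spin":0}]' && python3 -m creep '[{"hand":0,"tx":0,"ty":-0.009,"tz":-0.0014,"spin":0},{"hand":0,"tx":0,"ty":-0.009,"tz":-0.0008,"spin":0},{"hand":0,"tx":0,"ty":-0.009,"tz":0,"spin":0},{"hand":0,"tx":0,"ty":-0.009,"tz":0.0005,"spin":0},{"hand":0,"tx":0,"ty":-0.009,"tz":0.0012,"spin":0}]'
```

```text
time: 12.38
tool_pos: [510.1, -34.6, 162.1]
tcp_rot: [3.141, 0.003, 2.864]
contact_force: [2.5, 2.5, 2.3]
grip_width: 8.8
finger_force: 30.0
time: 13.0
tool_pos: [497.5, -78.6, 160.9]
tcp_rot: [-3.141, 0.001, 2.864]
contact_force: [4.2, 1.5, -0.6]
grip_width: 8.7
finger_force: 30.0
```

```bash
python3 -m creep '[{"hand":0,"tx":0,"ty":-0.0089,"tz":0.0018,"spin":0},{"hand":0,"tx":0,"ty":-0.0087,"tz":0.0026,"spin":0},{"hand":0,"tx":0,"ty":-0.0085,"tz":0.0032,"spin":0},{"hand":0,"tx":0,"ty":-0.0082,"tz":0.0038,"spin":0},{"hand":0,"tx":0,"ty":-0.0079,"tz":0.0045,"spin":0}]' && python3 -m creep '[{"hand":0,"tx":0,"ty":-0.0075,"tz":0.0051,"spin":0},{"hand":0,"tx":0,"ty":-0.0072,"tz":0.0056,"spin":0},{"hand":0,"tx":0,"ty":-0.0067,"tz":0.0061,"spin":0},{"hand":0,"tx":0,"ty":-0.0062,"tz":0.0066,"spin":0},{"hand":0,"tx":0,"ty":0,"tz":0,"spin":0}]'
```

```text
time: 13.62
tool_pos: [485.3, -118.9, 144.6]
tcp_rot: [-3.142, -0.0, 2.864]
contact_force: [4.4, 1.0, 1.8]
grip_width: 8.9
finger_force: 30.0
time: 14.25
tool_pos: [477.5, -145.3, 120.9]
tcp_rot: [-3.141, -0.002, 2.863]
contact_force: [2.5, -1.6, -0.4]
grip_width: 8.6
finger_force: 30.0
```

```bash
python3 -m creep '[{"hand":0,"tx":0,"ty":-0.0057,"tz":0.007,"spin":0},{"hand":0,"tx":0,"ty":-0.0052,"tz":0.0075,"spin":0},{"hand":0,"tx":0,"ty":-0.0046,"tz":0.0078,"spin":0},{"hand":0,"tx":0,"ty":-0.004,"tz":0.0082,"spin":0},{"hand":0,"tx":0,"ty":0,"tz":0,"spin":0}]'
python3 - <<'E'
from h import *
c=cams.capture("scene");cv2.imwrite("pics/s6.png",cv2.resize(c["color"][150:290,170:340,::-1],None,fx=4,fy=4))
E
```

```text
time: 14.88
tool_pos: [472.2, -163.8, 90.3]
tcp_rot: [3.141, -0.002, 2.863]
contact_force: [-0.5, 2.1, 0.3]
grip_width: 8.8
finger_force: 30.0
```

View pics/s6.png

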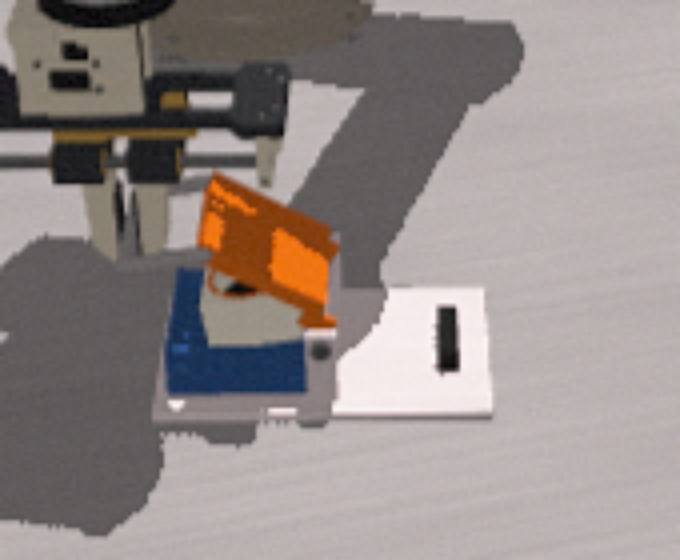

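The leaf is over the nest, and the carrier is under it with its orange ring up. I'll bring the leaf back along the same arc.

```bash
python3 -m creep '[{"hand":0,"tx":0,"ty":0.004,"tz":-0.0082,"spin":0},{"hand":0,"tx":0,"ty":0.0046,"tz":-0.0078,"spin":0},{"hand":0,"tx":0,"ty":0.0052,"tz":-0.0075,"spin":0},{"hand":0,"tx":0,"ty":0.0057,"tz":-0.007,"spin":0},{"hand":0,"tx":0,"ty":0.0129,"tz":-0.0127,"spin":0}]' && python3 -m creep '[{"hand":0,"tx":0,"ty":0.0147,"tz":-0.0107,"spin":0},{"hand":0,"tx":0,"ty":0.0161,"tz":-0.0083,"spin":0},{"hand":0,"tx":0,"ty":0.0172,"tz":-0.0058,"spin":0},{"hand":0,"tx":0,"ty":0.0178,"tz":-0.0032,"spin":0},{"hand":0,"tx":0,"ty":0.0181,"tz":-0.0005,"spin":0}]'
```

```text
time: 15.55
tool_pos: [481.0, -133.1, 135.0]
tcp_rot: [-3.14, -0.001, 2.863]
contact_force: [-5.6, -1.4, -0.9]
grip_width: 8.9
finger_force: 30.0
time: 16.18
tool_pos: [505.3, -51.2, 163.9]
tcp_rot: [-3.141, 0.002, 2.864]
contact_force: [-1.5, -1.7, 2.7]
grip_width: 9.2
finger_force: 30.0
```

```bash
python3 -m creep '[{"hand":0,"tx":0,"ty":0.018,"tz":0.0022,"spin":0},{"hand":0,"tx":0,"ty":0.0175,"tz":0.0049,"spin":0},{"hand":0,"tx":0,"ty":0.0165,"tz":0.0074,"spin":0},{"hand":0,"tx":0,"ty":0.0152,"tz":0.0098,"spin":0},{"hand":0,"tx":0,"ty":0.0136,"tz":0.012,"spin":0}]' && python3 -m creep '[{"hand":0,"tx":0,"ty":0.0117,"tz":0.0139,"spin":0},{"hand":0,"tx":0,"ty":0.0095,"tz":0.0155,"spin":0},{"hand":0,"tx":0,"ty":0.007,"tz":0.0167,"spin":0},{"hand":0,"tx":0,"ty":0.0038,"tz":0.014,"spin":0},{"hand":0,"tx":0,"ty":0.0012,"tz":0.0085,"spin":0}]' && python3 -m creep '[{"hand":0,"tx":0,"ty":0,"tz":0,"spin":0},{"hand":0,"tx":0,"ty":0,"tz":0,"spin":0}]'
```

```text
time: 16.8
tool_pos: [527.5, 26.5, 125.6]
tcp_rot: [-3.141, 0.001, 2.864]
contact_force: [2.3, -2.9, -0.1]
grip_width: 8.9
finger_force: 30.0
time: 17.42
tool_pos: [536.3, 57.9, 57.0]
tcp_rot: [3.141, 0.0, 2.863]
contact_force: [3.1, -0.6, 2.4]
grip_width: 8.8
finger_force: 30.0
time: 17.68
tool_pos: [536.2, 57.7, 58.2]
tcp_rot: [3.141, 0.001, 2.863]
contact_force: [3.8, 0.6, -0.4]
grip_width: 8.7
finger_force: 30.0
```

Same spot as at the grasp. I'll open, withdraw upward, and move off toward +x to clear the view.

```bash
python3 -m creep '[{"hand":0.3,"tx":0,"ty":0,"tz":0,"spin":0},{"hand":0.3,"tx":0,"ty":0,"tz":0,"spin":0},{"hand":0.3,"tx":0,"ty":0,"tz":0,"spin":0},{"hand":0.3,"tx":0,"ty":0,"tz":-0.03,"spin":0},{"hand":0.3,"tx":0,"ty":0,"tz":-0.06,"spin":0}]' && python3 -m creep '[{"hand":0.3,"tx":0,"ty":0.05,"tz":-0.03,"spin":0},{"hand":0.3,"tx":0,"ty":0.06,"tz":0,"spin":0},{"hand":0.3,"tx":0,"ty":0.06,"tz":0,"spin":0},{"hand":0.3,"tx":0,"ty":0.06,"tz":0,"spin":0},{"hand":0.3,"tx":0,"ty":0,"tz":0,"spin":0}]'
python3 - <<'E'
from h import *
c=cams.capture("top");s=cams.capture("scene")
cv2.imwrite("pics/f7.png",np.hstack([cv2.resize(c["color"][160:270,230:370,::-1],(380,300)),cv2.resize(s["color"][180:280,190:320,::-1],(390,300))]))
H=hsv(c);w=(H[...,1]<70)&(H[...,2]>150)
print("nest ctr exp",np.array([503.5,-55])-50*np.array([.276,.961]))
r=rect(c,~blue(H),59,(322,222),20);print(r)
E
```

```text
time: 18.3
tool_pos: [534.0, 57.7, 146.7]
tcp_rot: [-3.14, -0.006, 2.863]
contact_force: [1.4, 0.0, 0.4]
grip_width: 27.5
finger_force: 0.0
time: 18.92
tool_pos: [598.5, 282.9, 176.8]
tcp_rot: [3.141, -0.001, 2.868]
contact_force: [0.0, -0.4, -0.4]
grip_width: 27.8
finger_force: 0.0
nest ctr exp [ 489.7  -103.05]
((497.7691345214844, -95.73434448242188), (72.24144744873047, 73.02020263671875), 73.15113067626953)
```

View pics/f7.png

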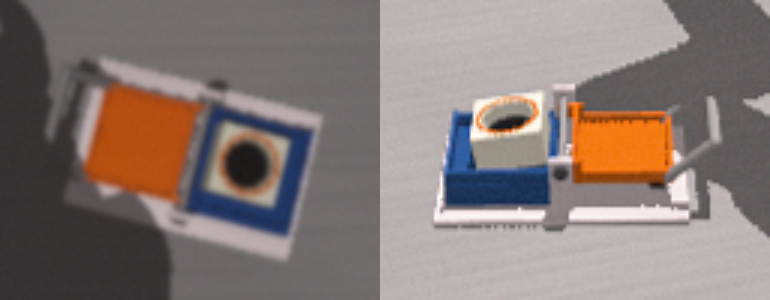

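The leaf is down, and the carrier is in the nest with its ring up, but I can't yet tell whether it is level. I'll measure that from close up with the wrist camera.

```bash
python3 -m creep '[{"hand":0.3,"tx":-0.03,"ty":-0.05,"tz":0,"spin":0},{"hand":0.3,"tx":-0.03,"ty":-0.05,"tz":0,"spin":0},{"hand":0.3,"tx":0,"ty":-0.05,"tz":0,"spin":0},{"hand":0.3,"tx":0,"ty":-0.05,"tz":0,"spin":0},{"hand":0.3,"tx":0,"ty":-0.05,"tz":0,"spin":0}]' && python3 -m creep '[{"hand":0.3,"tx":0,"ty":-0.05,"tz":0,"spin":0},{"hand":0.3,"tx":0,"ty":-0.05,"tz":0,"spin":0},{"hand":0.3,"tx":0,"ty":0,"tz":0,"spin":0},{"hand":0.3,"tx":0,"ty":0,"tz":0,"spin":0},{"hand":0.3,"tx":0,"ty":0,"tz":0,"spin":0}]'
python3 -c "
from h import *
np.savez('a.npz',**cams.capture('wrist'))"
python3 -m creep '[{"hand":0.3,"tx":0,"ty":-0.05,"tz":0,"spin":0},{"hand":0.3,"tx":0,"ty":-0.05,"tz":0,"spin":0},{"hand":0.3,"tx":0,"ty":0,"tz":0,"spin":0},{"hand":0.3,"tx":0,"ty":0,"tz":0,"spin":0},{"hand":0.3,"tx":0,"ty":0,"tz":0,"spin":0}]'
python3 -c "
from h import *
np.savez('b.npz',**cams.capture('wrist'))"
cat > lvl.py <<'E'
from h import *
C=np.array([489.7,-103.,59])
ci=[]
for f in("a.npz","b.npz"):
    c=dict(np.load(f));H=hsv(c)
    q=c["K"]@(c["R"]@C+c["t"]);q=(q[:2]/q[2]).astype(int)
    m=np.zeros((420,560),np.uint8);cv2.circle(m,tuple(map(int,q)),85,1,-1)
    bl=(abs(H[...,0]-112)<14)&(H[...,1]>110)
    dark=(H[...,2]<95)&(m>0)
    orr=(H[...,0]<22)&(H[...,1]>110)&(H[...,2]>90)&(m>0)
    # ring: keep the pixels near the projected pocket, fit an ellipse to them
    ys,xs=np.nonzero(orr);n,l,st,ce=cv2.connectedComponentsWithStats(orr.astype(np.uint8),connectivity=8)
    print(f,q,"orange px",len(xs),"components",[(s.tolist(),g.round().tolist()) for s,g in zip(st[1:],ce[1:]) if s[4]>4][:24])
E
python3 lvl.py
```

```text
time: 19.65
tool_pos: [586.7, 18.9, 178.2]
tcp_rot: [-3.141, -0.0, 2.861]
contact_force: [0.8, -0.3, 0.9]
grip_width: 27.6
finger_force: 0.0
time: 20.27
tool_pos: [560.6, -73.5, 178.0]
tcp_rot: [3.141, -0.0, 2.864]
contact_force: [-0.1, 0.3, 0.3]
grip_width: 27.3
finger_force: 0.0
time: 20.95
tool_pos: [533.6, -168.9, 177.9]
tcp_rot: [3.141, -0.0, 2.865]
contact_force: [0.7, -0.5, 0.5]
grip_width: 27.1
finger_force: 0.0
a.npz [224 146] orange px 2305 components [([282, 94, 28, 95, 1690], [296.0, 144.0]), ([201, 118, 33, 23, 159], [215.0, 125.0]), ([235, 119, 22, 37, 163], [249.0, 135.0]), ([200, 142, 5, 13, 50], [202.0, 148.0]), ([202, 156, 10, 12, 50], [206.0, 161.0]), ([248, 157, 9, 12, 50], [252.0, 162.0]), ([211, 167, 12, 9, 45], [216.0, 171.0]), ([237, 168, 12, 9, 48], [242.0, 172.0]), ([224, 174, 12, 4, 41], [230.0, 175.0]), ([275, 182, 1, 6, 6], [275.0, 184.0])]
b.npz [337 146] orange px 3019 components [([383, 94, 6, 6, 30], [386.0, 97.0]), ([386, 94, 37, 94, 2483], [404.0, 145.0]), ([325, 119, 12, 9, 42], [331.0, 123.0]), ([339, 118, 13, 3, 39], [345.0, 119.0]), ([354, 119, 12, 9, 40], [359.0, 123.0]), ([316, 128, 9, 12, 41], [320.0, 133.0]), ([365, 128, 8, 12, 43], [369.0, 134.0]), ([314, 142, 4, 12, 40], [316.0, 148.0]), ([369, 143, 5, 12, 43], [371.0, 148.0]), ([315, 156, 8, 11, 39], [319.0, 161.0]), ([362, 157, 10, 11, 42], [366.0, 162.0]), ([323, 167, 11, 9, 35], [328.0, 171.0]), ([350, 168, 12, 8, 39], [355.0, 172.0]), ([336, 174, 12, 3, 36], [342.0, 175.0]), ([374, 182, 6, 7, 26], [377.0, 184.0])]
```

```bash
cat > lvl2.py <<'E'
from h import *
E=[];cs=[]
for f,x0,x1 in(("a.npz",195,262),("b.npz",310,378)):
    c=dict(np.load(f));H=hsv(c);cs.append(c)
    m=(H[...,0]<22)&(H[...,1]>110)&(H[...,2]>90);m[:,:x0]=0;m[:,x1:]=0;m[:112]=0;m[180:]=0
    ys,xs=np.nonzero(m);e=cv2.fitEllipse(np.c_[xs,ys].astype(np.float32));print(f,e)
    # outermost ring points: 4 extremes of the ring (left,right,top,bottom)
    E.append([((xs.min()),np.median(ys[xs<=xs.min()+2])),((xs.max()),np.median(ys[xs>=xs.max()-2])),(np.median(xs[ys<=ys.min()+1]),ys.min()),(np.median(xs[ys>=ys.max()-1]),ys.max()),e[0]])
P=[c["K"]@np.c_[c["R"],c["t"]] for c in cs]
X=cv2.triangulatePoints(P[0],P[1],np.array(E[0],float).T,np.array(E[1],float).T);X=(X[:3]/X[3]).T
yx=np.array([.961,-.276]);yy=np.array([.276,.961])
for n,p in zip(("L(-y)","R(+y)","top(-x)","bot(+x)","ctr"),X):
    d=p[:2]-[503.5,-55];print(n,"stand x %.1f y %.1f z %.1f"%(d@yx,d@yy,p[2]))
E
python3 lvl2.py
```

```text
a.npz ((228.30941772460938, 147.2444610595703), (52.4653434753418, 57.30609130859375), 154.66802978515625)
b.npz ((343.63311767578125, 147.12896728515625), (54.80747985839844, 57.949161529541016), 43.78031921386719)
L(-y) stand x 0.5 y -70.7 z 61.2
R(+y) stand x 0.4 y -21.4 z 67.6
top(-x) stand x -23.7 y -46.2 z 64.1
bot(+x) stand x 26.3 y -44.5 z 60.6
ctr stand x 0.2 y -45.6 z 63.7
```

```bash
cat > lvl3.py <<'E'
from h import *
import sys
D=[];cs=[]
for f,x0,x1 in(("a.npz",195,262),("b.npz",310,378)):
    c=dict(np.load(f));H=hsv(c);cs.append(c)
    for s in range(90,235,5):
        m=((H[...,0]<22)&(H[...,1]>s)&(H[...,2]>90)).astype(np.uint8);m[:,:x0]=0;m[:,x1:]=0;m[:112]=0;m[180:]=0
        n,l,st,ce=cv2.connectedComponentsWithStats(m,connectivity=4);k=st[1:,4]>12
        if k.sum()==12: break
    p=ce[1:][k];o=p.mean(0);D.append(p[np.argsort(np.arctan2(*(p-o).T[::-1]))]);print(f,s,len(p),st[1:][k][:,4])
if len(D[0])==len(D[1])==12:
    P=[c["K"]@np.c_[c["R"],c["t"]] for c in cs]
    X=cv2.triangulatePoints(P[0],P[1],D[0].T,D[1].T);X=(X[:3]/X[3]).T
    d=X[:,:2]-[503.5,-55];S=np.c_[d@[.961,-.276],d@[.276,.961],X[:,2]];print(S.round(1))
    k=np.linalg.lstsq(np.c_[S[:,:2]-S[:,:2].mean(0),np.ones(12)],S[:,2],rcond=None)[0];print("slope deg x,y",np.degrees(np.arctan(k[:2])),"ctr",S.mean(0))
E
python3 lvl3.py
```

```text
a.npz 120 12 [49 53 52 53 57 45 52 50 49 43 47 39]
b.npz 90 12 [41 42 41 43 43 40 43 40 43 35 39 36]
[[ -5.8 -66.5  71.8]
 [-15.9 -60.5  83.4]
 [-21.5 -51.5  89.8]
 [-21.4 -41.3  92.2]
 [-15.9 -31.9  87.1]
 [ -5.8 -25.7  77.5]
 [  7.2 -24.1  61.9]
 [ 20.5 -28.4  43.2]
 [ 28.9 -38.6  30.2]
 [ 29.1 -51.4  27.9]
 [ 20.7 -62.4  38.5]
 [  7.5 -67.5  55.5]]
slope deg x,y [-50.90527804   7.79996842] ctr [  2.29585635 -45.8063434   63.25625962]
```

```bash
sed -i 's/^if len.*/D[0]=min((np.roll(D[0],i,0) for i in(-1,0,1)),key=lambda q:np.var((q-D[1])[:,0])+np.var((q-D[1])[:,1]));\nif 1:/' lvl3.py; python3 lvl3.py
python3 - <<'E'
from h import *
# reference: top rim corners of blue nest outline in both views
for f in("a.npz","b.npz"):
    c=dict(np.load(f));H=hsv(c);m=((abs(H[...,0]-112)<14)&(H[...,1]>110)).astype(np.uint8);m[260:]=0
    cs,_=cv2.findContours(m,cv2.RETR_EXTERNAL,cv2.CHAIN_APPROX_NONE);k=max(cs,key=cv2.contourArea)
    print(f,cv2.approxPolyDP(cv2.convexHull(k),4,True)[:,0].tolist())
E
```

```text
a.npz 120 12 [49 53 52 53 57 45 52 50 49 43 47 39]
b.npz 90 12 [41 42 41 43 43 40 43 40 43 35 39 36]
[[-10.9 -65.9  60.9]
 [-19.5 -57.4  62. ]
 [-22.7 -46.   63.7]
 [-19.5 -34.2  65.1]
 [-11.  -25.8  66.4]
 [  0.6 -22.7  67.3]
 [ 12.6 -25.7  66.6]
 [ 21.2 -34.2  65.2]
 [ 24.5 -45.6  63. ]
 [ 21.3 -57.3  61.8]
 [ 12.8 -66.   60.5]
 [  1.  -69.1  60.5]]
slope deg x,y [-0.37142791  8.2189424 ] ctr [  0.86358275 -45.82718509  63.572688  ]
a.npz [[176, 91], [264, 92], [273, 107], [272, 164], [247, 187], [186, 189]]
b.npz [[300, 116], [307, 118], [302, 179], [290, 175]]
```

The dashes triangulate to a top face tilted 8.2°, with the hinge side high and that edge resting on the rim (z≈36, carrier y≈-43.5). It needs mending, so I'll grip it on the stand's x sides, shift it about 8 mm away from the hinge and let go.

```bash
python3 -m creep '[{"hand":1,"tx":0.03,"ty":0.029,"tz":0,"spin":0},{"hand":1,"tx":0.0295,"ty":0.029,"tz":0,"spin":0},{"hand":1,"tx":0,"ty":0,"tz":0,"spin":10},{"hand":1,"tx":0,"ty":0,"tz":0,"spin":10},{"hand":1,"tx":0,"ty":0,"tz":0,"spin":10}]' && python3 -m creep '[{"hand":1,"tx":0,"ty":0,"tz":0,"spin":10},{"hand":1,"tx":0,"ty":0,"tz":0,"spin":10},{"hand":1,"tx":0,"ty":0,"tz":0,"spin":10},{"hand":1,"tx":0,"ty":0,"tz":0,"spin":10},{"hand":1,"tx":0,"ty":0,"tz":0,"spin":10}]' && python3 -m creep '[{"hand":1,"tx":0,"ty":0,"tz":0,"spin":10},{"hand":1,"tx":0,"ty":0,"tz":0.04,"spin":0},{"hand":1,"tx":0,"ty":0,"tz":0,"spin":0},{"hand":1,"tx":0,"ty":0,"tz":0,"spin":0}]'
```

```text
time: 21.62
tool_pos: [492.1, -97.1, 178.1]
tcp_rot: [3.141, 0.0, 2.336]
contact_force: [1.4, -0.8, -0.4]
grip_width: 73.0
finger_force: 0.0
time: 22.25
tool_pos: [492.1, -97.3, 178.0]
tcp_rot: [3.141, 0.0, 1.463]
contact_force: [0.4, 0.2, -0.9]
grip_width: 91.9
finger_force: 0.0
time: 22.75
tool_pos: [492.5, -97.9, 138.8]
tcp_rot: [3.141, 0.0, 1.294]
contact_force: [0.8, -0.0, -0.8]
grip_width: 92.2
finger_force: 0.0
```

```bash
python3 -m creep '[{"hand":1,"tx":0,"ty":0,"tz":0.045,"spin":0},{"hand":1,"tx":0,"ty":0,"tz":0.027,"spin":0},{"hand":1,"tx":0,"ty":0,"tz":0.01,"spin":0},{"hand":1,"tx":0,"ty":0,"tz":0,"spin":0},{"hand":1,"tx":0,"ty":0,"tz":0,"spin":0}]' && python3 -m creep '[{"hand":0,"tx":0,"ty":0,"tz":0,"spin":0},{"hand":0,"tx":0,"ty":0,"tz":0,"spin":0},{"hand":0,"tx":0,"ty":0,"tz":0,"spin":0},{"hand":0,"tx":0,"ty":0,"tz":0,"spin":0},{"hand":0,"tx":0,"ty":0,"tz":0,"spin":0}]'
```

```text
time: 23.38
tool_pos: [493.0, -98.5, 57.3]
tcp_rot: [3.139, 0.0, 1.293]
contact_force: [-0.2, 0.3, 1.0]
grip_width: 91.9
finger_force: 0.0
time: 24.0
tool_pos: [492.0, -98.2, 55.9]
tcp_rot: [3.142, 0.0, 1.293]
contact_force: [-0.4, -0.2, 1.0]
grip_width: 55.8
finger_force: 30.0
```

Gripped (55.8 mm). Lift 2 mm, shift -8 mm in y, then lower and release.

```bash
python3 -m creep '[{"hand":0,"tx":0,"ty":0,"tz":-0.002,"spin":0},{"hand":0,"tx":-0.004,"ty":0,"tz":0,"spin":0},{"hand":0,"tx":-0.004,"ty":0,"tz":0,"spin":0},{"hand":0,"tx":0,"ty":0,"tz":0.002,"spin":0},{"hand":0,"tx":0,"ty":0,"tz":0,"spin":0}]' && python3 -m creep '[{"hand":1,"tx":0,"ty":0,"tz":0,"spin":0},{"hand":1,"tx":0,"ty":0,"tz":0,"spin":0},{"hand":1,"tx":0,"ty":0,"tz":0,"spin":0},{"hand":1,"tx":0,"ty":0,"tz":-0.03,"spin":0},{"hand":1,"tx":0,"ty":0,"tz":-0.05,"spin":0}]' && python3 -m creep '[{"hand":1,"tx":0,"ty":0,"tz":-0.042,"spin":0},{"hand":1,"tx":-0.05,"ty":-0.05,"tz":0,"spin":0},{"hand":1,"tx":0,"ty":0,"tz":0,"spin":0},{"hand":1,"tx":0,"ty":0,"tz":0,"spin":0},{"hand":1,"tx":0,"ty":0,"tz":0,"spin":0}]'
python3 -c "
from h import *
np.savez('a.npz',**cams.capture('wrist'))"
python3 -m creep '[{"hand":1,"tx":0,"ty":0.05,"tz":0,"spin":0},{"hand":1,"tx":0,"ty":0.05,"tz":0,"spin":0},{"hand":1,"tx":0,"ty":0,"tz":0,"spin":0},{"hand":1,"tx":0,"ty":0,"tz":0,"spin":0},{"hand":1,"tx":0,"ty":0,"tz":0,"spin":0}]'
python3 -c "
from h import *
np.savez('b.npz',**cams.capture('wrist'))"
cat > lvl4.py <<'E'
from h import *
D=[];cs=[]
for f in("a.npz","b.npz"):
    c=dict(np.load(f));H=hsv(c);cs.append(c)
    q=c["K"]@(c["R"]@np.array([488,-105,59.])+c["t"]);q=q[:2]/q[2]
    for s in range(80,235,5):
        m=((H[...,0]<22)&(H[...,1]>s)&(H[...,2]>90)).astype(np.uint8)
        n,l,st,ce=cv2.connectedComponentsWithStats(m,connectivity=4);k=(st[:,4]>12)&(st[:,4]<110)&(np.linalg.norm(ce-q,axis=1)<42)
        if k.sum()==12: break
    p=ce[k];o=p.mean(0);D.append(p[np.argsort(np.arctan2(*(p-o).T[::-1]))]);print(f,q,s,len(p),st[k][:,4])
D[0]=min((np.roll(D[0],i,0) for i in(-1,0,1)),key=lambda q:np.var((q-D[1])[:,0])+np.var((q-D[1])[:,1]))
P=[c["K"]@np.c_[c["R"],c["t"]] for c in cs]
X=cv2.triangulatePoints(P[0],P[1],D[0].T,D[1].T);X=(X[:3]/X[3]).T
d=X[:,:2]-[503.5,-55];S=np.c_[d@[.961,-.276],d@[.276,.961],X[:,2]]
k=np.linalg.lstsq(np.c_[S[:,:2]-S[:,:2].mean(0),np.ones(12)],S[:,2],rcond=None)[0];print("slope deg x,y",np.degrees(np.arctan(k[:2])),"ctr",S.mean(0))
E
python3 lvl4.py
```

```text
time: 24.62
tool_pos: [489.8, -106.2, 55.9]
tcp_rot: [3.141, 0.0, 1.293]
contact_force: [-0.5, 0.3, 0.2]
grip_width: 55.9
finger_force: 30.0
time: 25.25
tool_pos: [488.7, -105.5, 135.5]
tcp_rot: [-3.137, -0.0, 1.293]
contact_force: [1.1, -0.5, 0.3]
grip_width: 91.2
finger_force: 0.0
time: 25.88
tool_pos: [435.9, -136.1, 177.8]
tcp_rot: [3.141, -0.0, 1.293]
contact_force: [0.6, -0.4, 0.4]
grip_width: 91.8
finger_force: 0.0
time: 26.55
tool_pos: [530.5, -163.2, 177.9]
tcp_rot: [-3.141, -0.0, 1.293]
contact_force: [0.3, -0.2, -0.2]
grip_width: 91.8
finger_force: 0.0
a.npz [325.50929248 164.34521111] 80 12 [39 41 43 40 42 40 40 38 43 38 38 36]
b.npz [215.17114163 164.21098956] 80 12 [37 40 38 40 39 44 41 40 38 38 35 30]
slope deg x,y [ 0.53186648 -0.41922413] ctr [  0.69401931 -49.76913219  59.85934545]
```

The carrier is now level (about 0.5°), centred at x 0.7, y -49.8 mm with its top at z 60, and the arm is clear. I'm handing it in.

```bash
python3 -c "
from plant import close_job
print(close_job())"
```

```text
the job is handed in; nothing more can be done
None
```

The job is handed in: the carrier sits level in the blue nest with its orange ring up, after I nudged it once off the nest's rim; the leaf is back down, the arm is clear and the other carrier was never touched, though the hand-in gave no verdict.

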